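# Couple the test gauge to the hammer's air block

## Robot

A 6-joint arm with a two-finger parallel gripper is mounted at the origin on the work surface. World frame = base frame: x ahead of the robot, y to its left, z up, the work surface at z = 0. Lengths are in m, angles in rad, forces in N, time in s.
With the tool pointing down it reaches from about 0.35 to 0.975 m from the base axis. Payload 4.9 kg.
Tool frame: the origin (TCP) lies midway between the tips of the shut fingers; the grasp point (between the pads) lies 19 mm behind it; z points along the fingers, x is the direction in which the jaws open and shut, and the axes are right-handed (so a half turn about z gives the same grasp; the last joint's range is limited). The gripper opens to 85 mm and grips with 20 to 120 N. Pads are 22 mm wide; open, the fingers measure 114 mm over their backs; the gripper's body (76 mm by 85 mm) begins 54 mm behind the grasp point. The pads swing forward as they close: fully open they stand 13 mm farther back than shut.
Start: joints at [1.182, 0.053, 1.613, -0, 1.476, -0.119], TCP at [0.167, 0.602, 0.231] pointing down, gripper open.
Joint ranges: [-3.01, 3.01], [-1.01, 2.22], [0.06, 2.58], [-1.02, 4.17], [0.09, 2.62], [-3.14, 3.14]. Speed limits (rad/s): [2.57, 2.57, 3.14, 3.14, 3.14, 3.14].

## Interface

Orientations are given as a rotation vector (axis times angle).
In Python, from station import ctrl gives the robot as it stands.
- The arm moves only by the tool step_arm, never from a script. Its argument "increments" is text: rows parted by semicolons, each of 6 numbers parted by spaces: the shift along the tool's x, y, z as a fraction of full scale, then the turn, a rotation vector about the tool's x, y, z as a fraction of full scale. In form: x y z rx ry rz; .... A call has 1 to 12 rows; each row shifts and turns the commanded pose from where the row before left it, along the tool's axes as they then stand; what a row does not reach is not made up. Full scale, the value 1, is 0.025 m for a shift and 0.1 rad for a turn. A row lasts 1/12 s, in which the tool goes at most 41.7 mm and 7.16 degrees, less where a joint would pass 70% of its speed; a pose out of reach is approached as far as the arm can. A call with a number of a shift or a turn outside -1 to 1 is refused whole. A call with a gripper value outside its range is refused whole. "fingers" is the opening, from -1 (shut) to 1 (fully open), so that 0 is half open, set as the call begins (left out, the last holds). The fingers move at their own pace and stop on an object; "newtons" is the grip in N (left out, the last holds). Time passes only in rows, so rows that do not move let the fingers close. It gives the time, the measured TCP pose, the force and the opening at its end, in the units of the state.
- ctrl.get_obs(): the state, without advancing time (a new reading comes with each control period).
- ctrl.get_image(name): name is "scene" or "top" or "wrist"; returns a dict with "pixels" (420x560x3 uint8, red, green, blue), "intrinsics" (3x3 intrinsics, pixels), "eye" and "orientation" of the camera in the world. Camera axes: x right, y down, z forward; pixel columns grow to the right and rows downward; lengths in m; the calibration is good to about 2 mm. A picture is of the moment at which its call begins. There is no depth.
- ctrl.finish_job(): hands the job in, once; it reports no verdict.
The state is a dict: "t": time; "q": joint angles; "dq": joint speeds; "effort": joint torques, N m; "tool_pos": TCP position; "tool_rot": TCP orientation; "contact_force": force on the tool from outside, world axes, zero at the start; "wrist_torque": the same for the moment, N m; "opening": finger opening in m.
Only numpy, scipy, OpenCV 4.12 (cv2) and the standard library are available. Lean on these libraries where they do the work, as an engineer would, in place of code of your own. Each camera call takes 0.05 s, during which the arm holds its last target.

## Task

Couple the pressure gauge to the brass quick coupler on the blue air block: pull the coupler's steel sleeve back (down) until it catches and stays back by itself, then take the gauge out of its wooden stand and push its plug gently into the coupler until it trips and the sleeve springs fully forward and locks it. Leave the gauge standing locked in the coupler, do not ram it against the coupler, and leave the hammer, tin and chisel alone.

Things in the scene. Friction and masses are not known exactly. Their poses are not given: they have to be found in the camera images.
- air_block: Blue air block 110 x 100 x 60 mm, fixed to the bench, copper pipe leaving its +x side; the upright brass coupler with its steel sleeve stands on its middle. Origin at the centre of its underside. More than 45 N (all contacts added) between the gauge and any part of block, sleeve or coupler damages the gauge
- mouth (a point): Nominal centre of the coupler's mouth, 150 mm above the bench; z up. The real coupler, sleeve and all, sits up to 4 mm off it in both the block's x and y, fixed for the run: find it by feel (touch the tip down lightly here and there till it drops in) or by eye. Brass mouth: flat rim 32 mm across, straight round bore of 22.4 mm. Sleeve forward: dogs close the bore 10 mm down
- valve (a point): Point 24 mm below the nominal mouth: at this depth the plug tip meets the spring valve (6 N at first, 10 N at the end). Pushed 5.5 to 7 mm further it trips the coupler and the sleeve jumps forward; at 8 mm there is a rigid stop. These depths differ by up to 1.5 mm up or down, unmeasured: feel for them. The locked plug tip stays about 27 mm below the mouth and cannot be drawn out
- sleeve (a joint): How far the sleeve is back (down), m: 0 fully forward, 0.015 rigid stop; there it is always caught and stays at 0.008 to 0.013 when let go, until a plug is pushed right in. Spring 7 to 14.5 N, up to 6 N more to pass the latch. Steel tube round the coupler, top 2 mm below the mouth: upper 32 mm 42 mm across, lowest 8 mm a dark flange 49 mm across to push on; 48 mm clear below it
- gauge: Upright pressure gauge, 118 mm tall, about 0.32 kg. Origin at the tip of its plug (bottom), z up. Steel plug 20 mm across (18.4 at the tip), 36 long; brass collar 30 across from 36 to 48 mm; neck 18 across; black dial case 56 across, 26 thick, centre 90 mm above the origin, axis along x (white dial faces +x): grip its flat faces from above, closing along x. Any heading fits
- stand: Wooden stand block 85 x 85 x 50 mm, fixed to the bench, with a vertical 24 mm hole right through in which the gauge's plug stands loosely, the collar resting on the top. Origin at the centre of its underside
- hammer: Bystander: a hammer 280 mm long lying on the bench; origin near its middle
- flux_tin: Bystander: a red tin, 66 mm across and 90 mm tall, standing on the bench; origin at the centre of its underside
- chisel: Bystander: a steel chisel, 175 mm long, lying on the bench; origin under the middle of its shank

How it is judged:
By the outcome, as a careful person would: the job done as asked, in the order asked, and still so for the second after the job is handed in, with the robot touching nothing.
It also fails if it takes over 72 s, if anything falls off the work surface, if the arm or the gripper's body presses on something with over 40 N, if the wrist force passes 120 N, or if a joint passes its speed limit or range.

## Working session

There is one attempt and no reset: what is moved stays moved. The work goes in short steps, Python scripts to look and compute and a tool call to move; the robot and the scene stay as the last step left them, time stands still between calls to the robot, and variables do not carry over. Pictures are saved under pics/ and viewed, and the job is handed in when it is done.

Besides the shell and the picture viewer there is one more tool, called after ">>>" as name(argument=value, ...) on one line, values as JSON. step_arm: Moves the arm, as the interface text tells. Shift numbers are shares of 0.025 m and turn numbers shares of 0.1 rad, none past 1 either way. Its arguments: {"type":"object","properties":{"increments":{"type":"string"},"fingers":{"type":"number"},"newtons":{"type":"number"}},"required":["increments"]}

```bash
ls; mkdir -p pics
cat > h.py <<'E'
import numpy as np, cv2
from station import ctrl
def snap(n,f):
    d=ctrl.get_image(n); cv2.imwrite(f'pics/{f}.png',d['pixels'][:,:,::-1]); np.savez(f'pics/{f}.npz',**{k:np.array(d[k]) for k in d}); return d
def load(f): return dict(np.load(f'pics/{f}.npz'))
def R(d):
    o=np.array(d['orientation'])
    if o.shape==(3,3): return o
    from scipy.spatial.transform import Rotation as Ro
    return Ro.from_rotvec(o).as_matrix() if o.size==3 else Ro.from_quat(o).as_matrix()
def ray(d,u,v):
    r=R(d)@np.linalg.inv(d['intrinsics'])@np.array([u,v,1.]); return np.array(d['eye']),r/np.linalg.norm(r)
def onz(d,u,v,z):
    e,r=ray(d,u,v); return e+r*(z-e[2])/r[2]
def proj(d,p):
    c=d['intrinsics']@(R(d).T@(np.array(p)-d['eye'])); return c[:2]/c[2]
def tri(a,b):
    A=np.zeros((3,3));B=np.zeros(3)
    for e,r in(a,b):
        P=np.eye(3)-np.outer(r,r);A+=P;B+=P@e
    x=np.linalg.solve(A,B); return x,[np.linalg.norm(np.cross(x-e,r)) for e,r in (a,b)]
E
python3 - <<'E'
from h import *
for n in('scene','top','wrist'):
    d=snap(n,n+'0'); print(n,d['eye'],d['orientation'],d['intrinsics'])
o=ctrl.get_obs(); print(o)
E
```

```text
pics
scene [ 1.34477062 -0.55826759  0.78455151] [-2.02442812 -0.968799    0.50509462] [[443.22700513   0.         278.45726014]
 [  0.         443.22700513 208.60305826]
 [  0.           0.           1.        ]]
top [ 0.52837406 -0.02347585  1.29482832] [-2.18317548  2.15332308 -0.05641247] [[391.16688915   0.         283.31561041]
 [  0.         391.16688915 205.38228595]
 [  0.           0.           1.        ]]
wrist [0.10218841 0.61950953 0.37262426] [2.32693312 1.76949224 0.23317747] [[367.71075368   0.         275.10439282]
 [  0.         367.71075368 215.35480494]
 [  0.           0.           1.        ]]
{'t': 0.15, 'q': array([ 1.18200014e+00,  5.32378516e-02,  1.61398525e+00,  1.24445128e-06,
        1.47597167e+00, -1.19025925e-01]), 'dq': array([-0.00019009, -0.0006851 , -0.00432188, -0.00068486, -0.00102677,
       -0.00019927]), 'effort': array([ 8.64201829e-04, -3.94243848e+01, -3.70721447e+01, -1.06544985e-04,
        4.68798011e-03, -1.75105754e-05]), 'tool_pos': array([0.16639989, 0.60194243, 0.23032121]), 'tool_rot': array([ 2.49934949e+00,  1.90204031e+00, -2.16987516e-03]), 'contact_force': array([-0.0195495 , -0.35946994, -0.36116947]), 'wrist_torque': array([0.04000699, 0.01039864, 0.022263  ]), 'opening': 0.08572165896963199}
```

View pics/scene0.png

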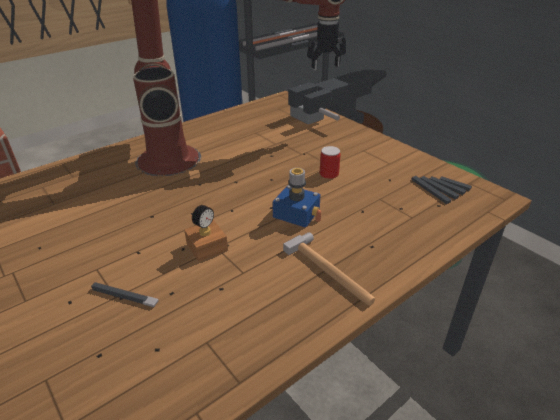

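View pics/top0.png

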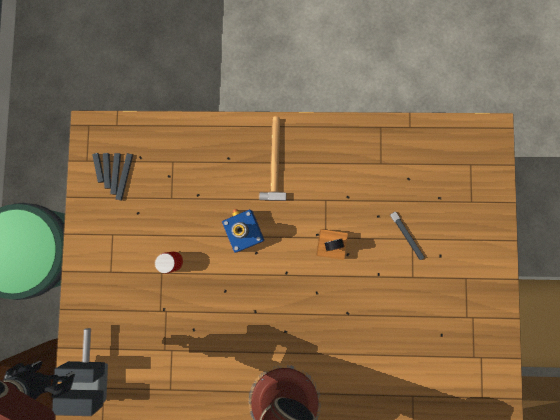

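View pics/wrist0.png

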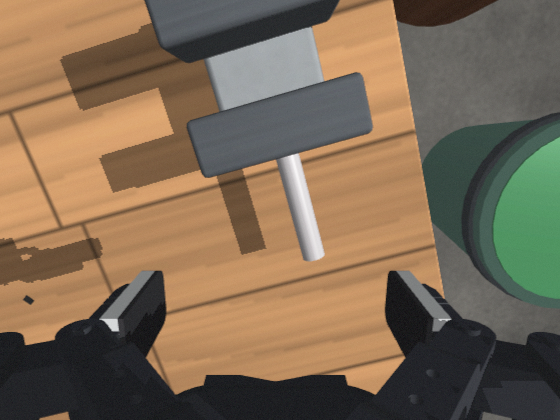

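The scene and top views show the coupler at top (239,230), the stand and gauge at (333,244), the tin at (168,262), the hammer head at (273,196) and the chisel at (408,235). I'll zoom in next.

Run:
```python
from h import *
for n,(u,v) in {'a':(239,232),'b':(333,244)}.items():
    I=cv2.imread('pics/top0.png')[v-30:v+30,u-40:u+40]; a=cv2.resize(I,None,fx=5,fy=5,interpolation=cv2.INTER_CUBIC)
    u2,v2={'a':(297,197),'b':(206,232)}[n]
    J=cv2.imread('pics/scene0.png')[v2-30:v2+30,u2-40:u2+40]; b=cv2.resize(J,None,fx=5,fy=5,interpolation=cv2.INTER_CUBIC)
    cv2.imwrite(f'pics/z{n}.png',np.hstack([a,b]))
t=load('top0');s=load('scene0')
print('mouth',onz(t,239,230,.15), 'scene',onz(s,297.3,172,.15))
print('tin',onz(t,168,262,.09),'gauge top',onz(t,334,244,.13))
print('hammer',onz(t,262,197,.02),onz(t,286,197,.02),onz(t,276,118,.02),'chisel',onz(t,394,215,.01),onz(t,422,257,.01))
```

```text
mouth [0.54453134 0.13672108 0.15      ] scene [0.55490223 0.13248621 0.15      ]
tin [0.443889   0.36211711 0.09      ] gauge top [ 0.50757987 -0.14309004  0.13      ]
hammer [0.6554896  0.08178399 0.02      ] [0.65644743 0.00304192 0.02      ] [0.92042583 0.0401246  0.02      ] chisel [ 0.6026879  -0.35028359  0.01      ] [ 0.46795538 -0.43913815  0.01      ]
```

```bash
python3 -c "
import cv2,numpy as np
cv2.imwrite('pics/zz.png',np.vstack([cv2.imread('pics/za.png'),cv2.imread('pics/zb.png')]))"
```

```text
(no output)
```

View pics/zz.png

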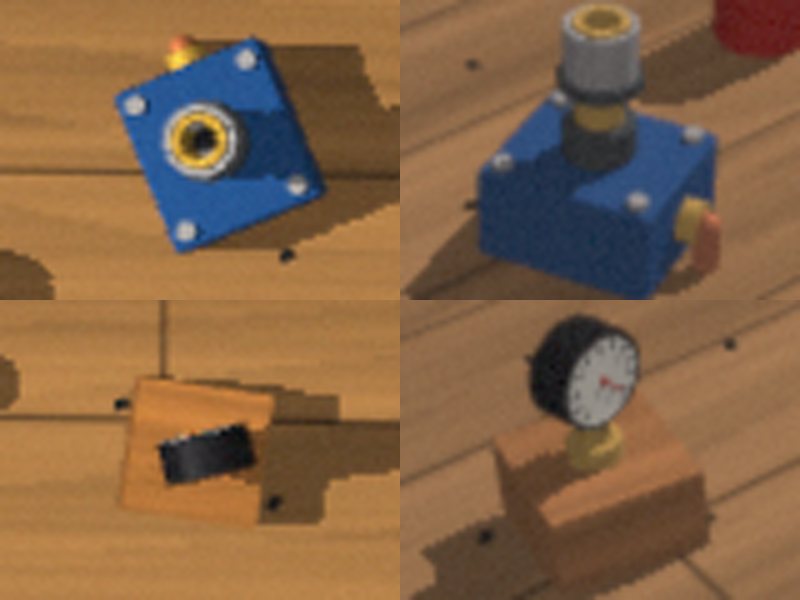

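>>> step_arm(increments="-.74 .95 -.04 0 0 .5; -.70 .98 -.04 0 0 .5; -.65 1 -.04 0 0 .5; -.6 1 -.04 0 0 .5; -.54 1 -.04 0 0 .5; -.48 1 -.04 0 0 .5; -.42 1 -.04 0 0 .5; -.36 1 -.04 0 0 .5; -.3 1 -.04 0 0 .5; -.24 1 -.04 0 0 .5; -.2 1 -.04 0 0 .5; -.1 1 -.04 0 0 .5")

```text
t: 1.15
tool_pos: [0.3587, 0.3308, 0.2431]
tool_rot: [2.952, 1.075, -0.001]
contact_force: [0.4, -1.1, 0.2]
opening: 0.0855
```

```bash
cat >> h.py <<'E'
from scipy.spatial.transform import Rotation as Ro
def st():
    o=ctrl.get_obs(); Rt=Ro.from_rotvec(o['tool_rot']).as_matrix()
    print('t',round(o['t'],2),'pos',o['tool_pos'].round(4),'head',np.degrees(np.arctan2(Rt[1,0],Rt[0,0])).round(2),'zax',Rt[:,2].round(4),'F',o['contact_force'].round(1),'T',o['wrist_torque'].round(2),'open',round(o['opening'],4),'q',o['q'].round(2))
    return o,Rt
def go(p,head=None,off=(0,0)):
    o,Rt=st(); d=Rt.T@(np.array(p)-o['tool_pos'])
    print('units',(d/.025).round(2), 'yaw units', None if head is None else round(-((np.radians(head)-np.arctan2(Rt[1,0],Rt[0,0])+np.pi)%(2*np.pi)-np.pi)/.1,2))
    c=Rt[:,0]; print('tilt: tool frame of down', (Rt.T@[0,0,-1]).round(4))
E
python3 -c "
from h import *
go([.56,.07,.25],13)"
```

```text
t 1.15 pos [0.3587 0.3308 0.2431] head 40.02 zax [-3.e-04 -2.e-04 -1.e+00] F [ 0.4 -1.1  0.2] T [-0.01  0.04 -0.06] open 0.0855 q [ 0.59 -0.29  1.91 -0.    1.52 -0.11]
units [-0.54 13.17 -0.28] yaw units 4.72
tilt: tool frame of down [4.e-04 0.e+00 1.e+00]
```

>>> step_arm(increments="-.04 1 -.02 0 0 .4; 0 1 -.02 0 0 .4; .04 1 -.02 0 0 .4; .08 1 -.02 0 0 .4; .12 1 -.02 0 0 .4; .16 1 -.02 0 0 .4; .2 1 -.02 0 0 .4; .24 1 -.02 0 0 .4; .28 .98 -.02 0 0 .4; .32 .97 -.02 0 0 .4; .36 .95 -.02 0 0 .4; .4 .94 -.02 0 0 .3")

```text
t: 2.15
tool_pos: [0.5451, 0.091, 0.2489]
tool_rot: [-3.121, -0.359, 0.001]
contact_force: [-1.2, 0.5, -0.2]
opening: 0.0854
```

>>> step_arm(increments=".3 .8 0 0 0 0; 0 0 0 0 0 0; 0 0 0 0 0 0")

```text
t: 2.4
tool_pos: [0.5566, 0.0737, 0.2487]
tool_rot: [-3.121, -0.359, 0.002]
contact_force: [0.6, 0.1, -0.1]
opening: 0.0855
```

Run:
```python
from h import *
d=snap('wrist','w1'); go([.56,.07,.25],13); print(d['eye'],R(d)[:,2]); print(proj(d,[.5445,.1355,.15]))
```

```text
t 2.45 pos [0.5563 0.0745 0.2488] head 13.2 zax [-1.1e-03  5.0e-04 -1.0e+00] F [ 0.6 -0.6  0. ] T [-0.05 -0.03  0.01] open 0.0853 q [ 0.   -0.11  1.74  0.    1.51 -0.23]
units [ 0.1   0.21 -0.05] yaw units 0.04
tilt: tool frame of down [1.e-03 7.e-04 1.e+00]
[0.54077568 0.13746052 0.39119443] [ 0.05814908 -0.25111329 -0.9662095 ]
[280.20731477 121.74216247]
```

View pics/w1.png

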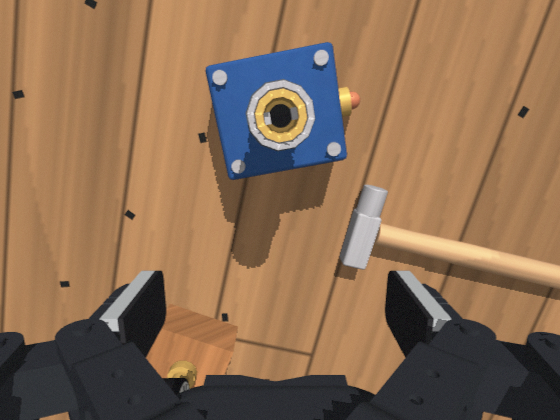

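The wrist view shows the mouth ring at about (281,115). I'll fit it precisely.

Run:
```python
from h import *
d=load('w1'); I=d['pixels'].astype(np.uint8); hsv=cv2.cvtColor(I,cv2.COLOR_RGB2HSV)
sub=np.zeros(I.shape[:2],np.uint8); cv2.circle(sub,(281,114),42,255,-1)
def big(m):
    c,_=cv2.findContours(m,cv2.RETR_EXTERNAL,cv2.CHAIN_APPROX_NONE); return max(c,key=cv2.contourArea)
gold=cv2.inRange(hsv,(15,110,90),(35,255,255))&sub
notblue=cv2.bitwise_not(cv2.inRange(hsv,(95,120,20),(130,255,255)))&sub
dark=((I.max(2)<70).astype(np.uint8)*255)
s2=np.zeros_like(sub); cv2.circle(s2,(281,115),18,255,-1); 
core=cv2.bitwise_not(cv2.inRange(hsv,(15,110,110),(35,255,255)))&s2
for n,m,z in(('gold',gold,.15),('sleeve',notblue,.148),('bore',core,.15)):
    c=big(m); e=cv2.fitEllipse(cv2.convexHull(c)); print(n,np.round(e[0],2),np.round(e[1],1),'w',onz(d,*e[0],z).round(4),'mm/px',1000*(.391-z)/.966/367)
cv2.imwrite('pics/w1z.png',cv2.resize(I[60:170,220:340,::-1],None,fx=5,fy=5))
# triangulate with top/scene
t=load('top0');s=load('scene0')
print('top',onz(t,239.2,229.6,.15),tri(ray(t,239.2,229.6),ray(s,296.6,170.6)))
print(onz(d,283,115,.06))
```

```text
gold [280.5  114.88] [51.3 53.1] w [0.5437 0.1396 0.15  ] mm/px 0.6797885603714299
sleeve [280.06 114.71] [69.1 71.6] w [0.5434 0.1397 0.148 ] mm/px 0.6854299592126866
bore [280.52 114.6 ] [34.1 34.9] w [0.5437 0.1398 0.15  ] mm/px 0.6797885603714299
top [0.54570984 0.13616077 0.15      ] (array([0.54606453, 0.13680172, 0.14865282]), [np.float64(0.000558995891850544), np.float64(0.0005589958918505586)])
[0.54694741 0.14084364 0.06      ]
```

View pics/w1z.png

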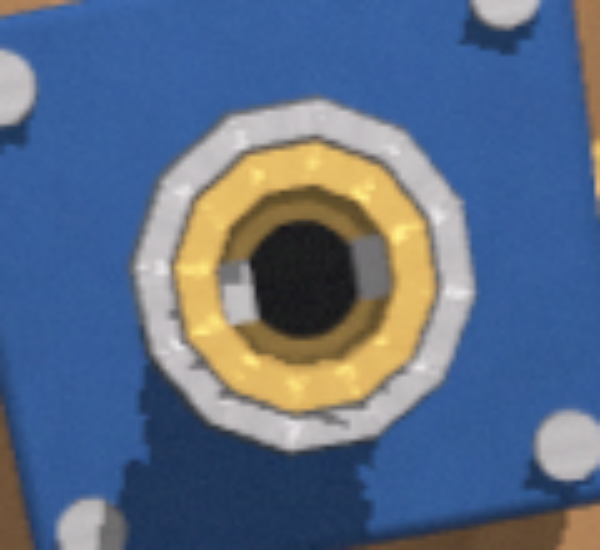

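```bash
python3 -c "
from h import *
go([.545,.138,.12],13.2)"
```

```text
t 2.45 pos [0.5563 0.0745 0.2488] head 13.2 zax [-1.1e-03  5.0e-04 -1.0e+00] F [ 0.6 -0.6  0. ] T [-0.05 -0.03  0.01] open 0.0853 q [ 0.   -0.11  1.74  0.    1.51 -0.23]
units [ 0.15 -2.57  5.15] yaw units 0.0
tilt: tool frame of down [1.e-03 7.e-04 1.e+00]
```

>>> step_arm(increments=".03 -.52 0 0 0 0; .03 -.52 0 0 0 0; .03 -.52 0 0 0 0; .03 -.51 0 0 0 0; .03 -.5 0 0 0 0; 0 0 .5 0 0 0; 0 0 .6 0 0 0; 0 0 .6 0 0 0; 0 0 .6 0 0 0; 0 0 0 0 0 0; 0 0 0 0 0 0")

```text
t: 3.37
tool_pos: [0.5445, 0.1378, 0.19]
tool_rot: [3.12, 0.362, -0.005]
contact_force: [0.1, 0.6, -0.7]
opening: 0.0849
```

Run:
```python
from h import *
d=snap('wrist','w2'); go([.545,.138,.12],13.2); print(proj(d,[.5437,.1397,.15]))
```

```text
t 3.42 pos [0.5453 0.1379 0.1915] head 13.24 zax [-7.e-04 -3.e-04 -1.e+00] F [ 0.4 -0.4  0. ] T [ 0.01 -0.01  0.02] open 0.0856 q [ 0.12 -0.07  1.8  -0.    1.41 -0.12]
units [-0.01 -0.01  2.86] yaw units 0.01
tilt: tool frame of down [ 7.e-04 -1.e-04  1.e+00]
[276.51426599 242.8705017 ]
```

View pics/w2.png

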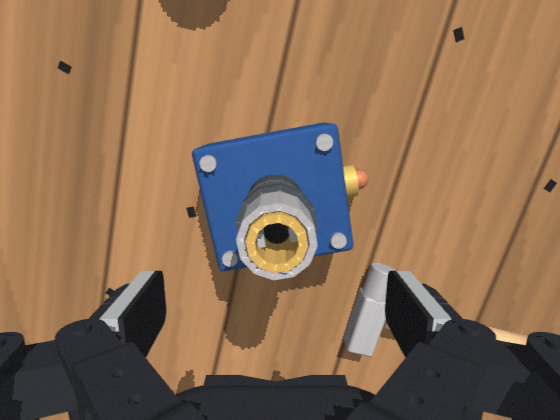

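Coupler mouth at (276,241), midway between the fingers. I'll descend and close on the sleeve.

>>> step_arm(increments="0 0 .7 0 0 0; 0 0 .7 0 0 0; 0 0 .7 0 0 0; 0 0 .7 0 0 0; 0 0 0 0 0 0; 0 0 0 0 0 0")

```text
t: 3.92
tool_pos: [0.5455, 0.1378, 0.122]
tool_rot: [3.121, 0.362, -0.001]
contact_force: [-0.1, 0.1, 0.1]
opening: 0.0857
```

>>> step_arm(increments="0 0 0 0 0 0; 0 0 0 0 0 0; 0 0 0 0 0 0; 0 0 0 0 0 0; 0 0 0 0 0 0; 0 0 0 0 0 0; 0 0 0 0 0 0; 0 0 0 0 0 0", fingers=-0.2, newtons=20)

```text
t: 4.58
tool_pos: [0.5455, 0.1377, 0.1233]
tool_rot: [3.12, 0.362, -0.0]
contact_force: [-4.0, -1.7, 6.2]
opening: 0.0423
```

Run:
```python
from h import *
st()
```

```text
t 4.58 pos [0.5455 0.1377 0.1233] head 13.25 zax [-2.e-04 -5.e-04 -1.e+00] F [-4.  -1.7  6.2] T [-0.21  0.71  0.09] open 0.0423 q [ 0.12 -0.    1.86 -0.    1.29 -0.12]
```

>>> step_arm(increments="0 0 .06 0 0 0; 0 0 .06 0 0 0; 0 0 0 0 0 0; 0 0 0 0 0 0")

```text
t: 4.92
tool_pos: [0.5455, 0.1377, 0.1209]
tool_rot: [3.12, 0.362, -0.001]
contact_force: [-6.5, -2.3, 9.4]
opening: 0.0423
```

>>> step_arm(increments="0 0 .06 0 0 0; 0 0 .06 0 0 0; 0 0 0 0 0 0; 0 0 0 0 0 0")

```text
t: 5.25
tool_pos: [0.5455, 0.1377, 0.1181]
tool_rot: [3.12, 0.362, -0.001]
contact_force: [-7.3, -1.8, 9.6]
opening: 0.0424
```

>>> step_arm(increments="0 0 .06 0 0 0; 0 0 .06 0 0 0; 0 0 0 0 0 0; 0 0 0 0 0 0")

```text
t: 5.58
tool_pos: [0.5455, 0.1377, 0.1144]
tool_rot: [3.12, 0.362, -0.001]
contact_force: [-5.4, -1.8, 6.4]
opening: 0.0422
```

>>> step_arm(increments="0 0 .06 0 0 0; 0 0 .06 0 0 0; 0 0 0 0 0 0; 0 0 0 0 0 0")

```text
t: 5.92
tool_pos: [0.5455, 0.1377, 0.1123]
tool_rot: [3.12, 0.363, -0.001]
contact_force: [-8.0, -1.3, 11.5]
opening: 0.0424
```

>>> step_arm(increments="0 0 .06 0 0 0; 0 0 .06 0 0 0; 0 0 0 0 0 0; 0 0 0 0 0 0")

```text
t: 6.25
tool_pos: [0.5457, 0.1377, 0.111]
tool_rot: [3.12, 0.363, -0.001]
contact_force: [-12.1, -1.9, 18.8]
opening: 0.0419
```

Run:
```python
from h import *
snap('wrist','w3'); snap('scene','s3')
J=cv2.imread('pics/scene0.png')[140:240,240:360]; K=cv2.imread('pics/s3.png')[140:240,240:360]
cv2.imwrite('pics/c3.png',np.hstack([cv2.resize(x,None,fx=3.3,fy=3.3,interpolation=cv2.INTER_CUBIC) for x in(J,K)]))
```

```text
(no output)
```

View pics/c3.png

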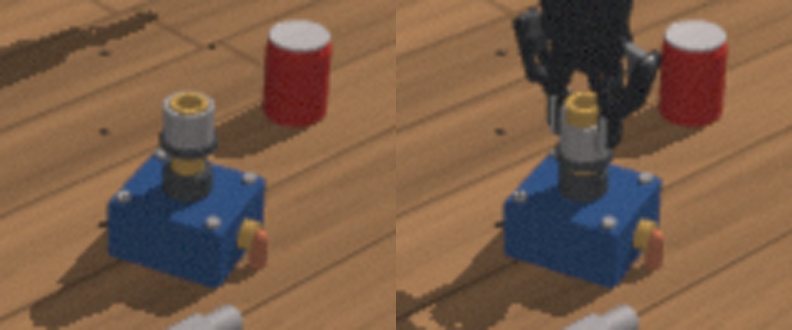

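View pics/w3.png

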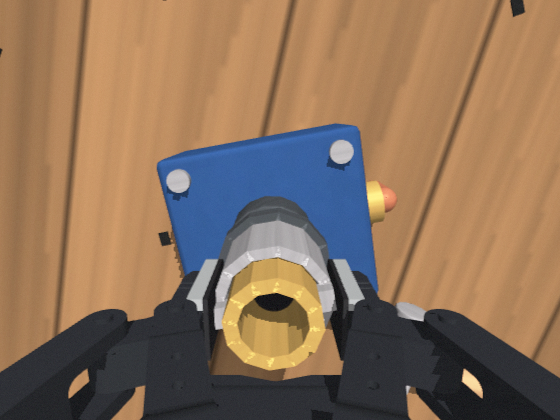

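The sleeve is visibly down by about 12 mm, and the brass is exposed. I'll push on to the stop.

>>> step_arm(increments="0 0 .06 0 0 0; 0 0 0 0 0 0; 0 0 0 0 0 0")

```text
t: 6.6
tool_pos: [0.5458, 0.1378, 0.1107]
tool_rot: [3.12, 0.363, -0.001]
contact_force: [-14.4, -3.3, 24.3]
opening: 0.0422
```

>>> step_arm(increments="0 0 .06 0 0 0; 0 0 0 0 0 0; 0 0 0 0 0 0")

```text
t: 6.85
tool_pos: [0.5459, 0.1378, 0.1103]
tool_rot: [3.12, 0.363, -0.002]
contact_force: [-17.8, -3.6, 30.1]
opening: 0.0423
```

>>> step_arm(increments="0 0 .05 0 0 0; 0 0 0 0 0 0; 0 0 0 0 0 0")

```text
t: 7.1
tool_pos: [0.5461, 0.1378, 0.1101]
tool_rot: [3.12, 0.363, -0.002]
contact_force: [-19.7, -4.9, 33.1]
opening: 0.0427
```

Run:
```python
from h import *
st()
snap('wrist','w4'); snap('scene','s4')
J=cv2.imread('pics/s3.png')[160:210,270:330]; K=cv2.imread('pics/s4.png')[160:210,270:330]
cv2.imwrite('pics/c4.png',np.hstack([cv2.resize(x,None,fx=6.6,fy=6.6,interpolation=cv2.INTER_CUBIC) for x in(J,K)]))
```

```text
t 7.1 pos [0.5461 0.1378 0.1101] head 13.27 zax [-9.e-04 -1.e-03 -1.e+00] F [-19.7  -4.9  33.1] T [-0.64  3.4   0.02] open 0.0427 q [ 0.12  0.01  1.86 -0.    1.27 -0.12]
```

View pics/c4.png

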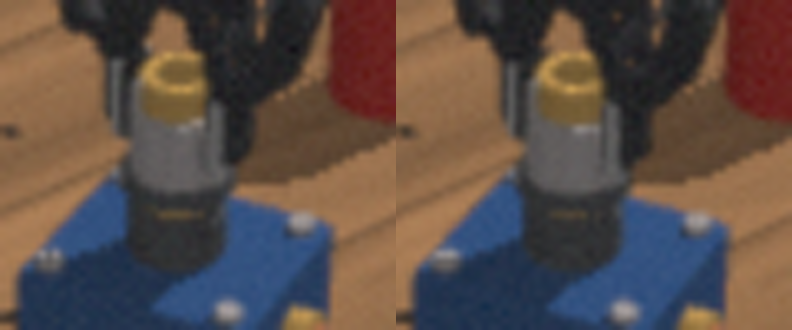

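>>> step_arm(increments="0 0 -.16 0 0 0; 0 0 -.16 0 0 0; 0 0 0 0 0 0; 0 0 0 0 0 0")

```text
t: 7.53
tool_pos: [0.5456, 0.1377, 0.1133]
tool_rot: [3.12, 0.363, -0.0]
contact_force: [-7.2, -1.9, 11.0]
opening: 0.0418
```

>>> step_arm(increments="0 0 0 0 0 0; 0 0 0 0 0 0; 0 0 0 0 0 0; 0 0 0 0 0 0; 0 0 0 0 0 0; 0 0 0 0 0 0", fingers=1)

```text
t: 8.03
tool_pos: [0.5454, 0.1378, 0.1103]
tool_rot: [-3.121, -0.362, 0.001]
contact_force: [-0.3, 0.5, -0.1]
opening: 0.0856
```

Run:
```python
from h import *
st()
snap('wrist','w5'); snap('scene','s5')
J=cv2.imread('pics/s4.png')[160:210,270:330]; K=cv2.imread('pics/s5.png')[160:210,270:330]
cv2.imwrite('pics/c5.png',np.hstack([cv2.resize(x,None,fx=6.6,fy=6.6,interpolation=cv2.INTER_CUBIC) for x in(J,K)]))
```

```text
t 8.03 pos [0.5454 0.1378 0.1103] head 13.23 zax [-4.e-04  0.e+00 -1.e+00] F [-0.3  0.5 -0.1] T [-0.02 -0.01  0.01] open 0.0856 q [ 0.12  0.01  1.86  0.    1.27 -0.12]
```

View pics/c5.png

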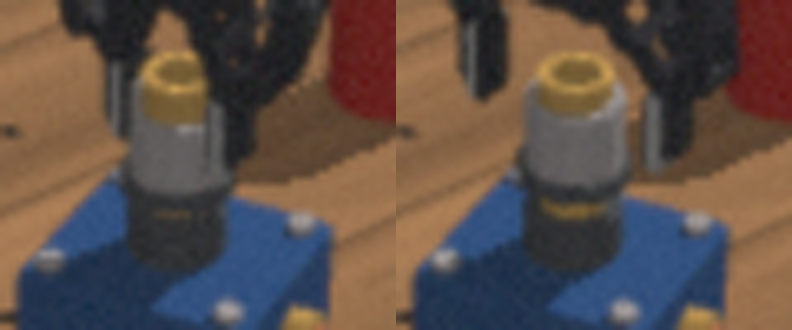

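View pics/w5.png

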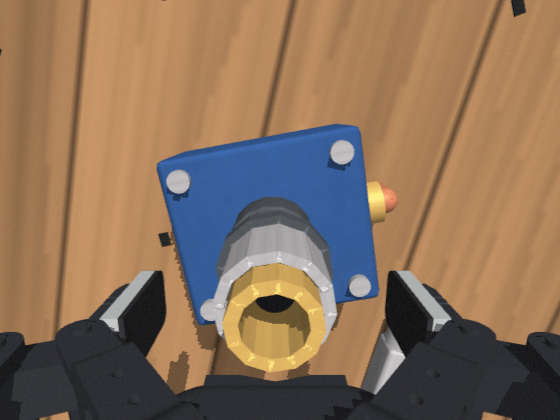

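The sleeve stays back after release: the brass ring is exposed in the wrist view, and the force is about 0. Next I'll turn 90° and lightly grip the brass mouth, which gives the other axis by feel.

>>> step_arm(increments="0 0 -.2 0 0 1; 0 0 -.2 0 0 1; 0 0 -.2 0 0 1; 0 0 -.2 0 0 1; 0 0 -.2 0 0 1; 0 0 -.1 0 0 1; 0 0 -.1 0 0 1; 0 0 0 0 0 1; 0 0 0 0 0 1; 0 0 0 0 0 1; 0 0 0 0 0 1; 0 0 0 0 0 1")

```text
t: 9.13
tool_pos: [0.5455, 0.1378, 0.1405]
tool_rot: [2.776, -1.47, -0.0]
contact_force: [-0.0, -0.2, -0.0]
opening: 0.0854
```

>>> step_arm(increments="0 0 0 0 0 1; 0 0 0 0 0 1; 0 0 0 0 0 1; 0 0 0 0 0 .7; 0 0 0 0 0 0; 0 0 0 0 0 0; 0 0 0 0 0 0")

```text
t: 9.72
tool_pos: [0.5455, 0.1378, 0.1405]
tool_rot: [2.465, -1.948, -0.0]
contact_force: [0.3, 0.6, -0.9]
opening: 0.0851
```

Run:
```python
from h import *
go([.5455,.1377,.141],-76.75)
snap('wrist','w6')
```

```text
t 9.72 pos [0.5455 0.1378 0.1405] head -76.63 zax [-0. -0. -1.] F [ 0.3  0.6 -0.9] T [ 0.04  0.04 -0.02] open 0.0851 q [ 0.12 -0.02  1.84  0.    1.32  1.45]
units [ 0.    0.   -0.02] yaw units 0.02
tilt: tool frame of down [ 0. -0.  1.]
```

View pics/w6.png

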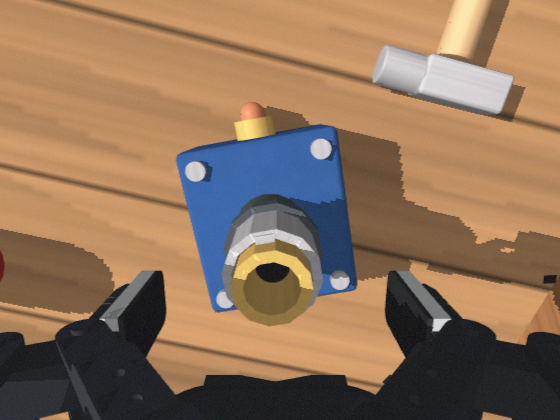

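>>> step_arm(increments="0 0 0 0 0 0; 0 0 0 0 0 0; 0 0 0 0 0 0; 0 0 0 0 0 0; 0 0 0 0 0 0; 0 0 0 0 0 0; 0 0 0 0 0 0; 0 0 0 0 0 0", fingers=-0.5, newtons=20)

```text
t: 10.43
tool_pos: [0.5453, 0.1389, 0.1409]
tool_rot: [-2.463, 1.948, 0.003]
contact_force: [-1.9, 5.4, 3.0]
opening: 0.0314
```

Run:
```python
from h import *
st()
```

```text
t 10.43 pos [0.5453 0.1389 0.1409] head -76.7 zax [-3.0e-04  2.2e-03 -1.0e+00] F [-1.9  5.4  3. ] T [0.91 0.36 0.07] open 0.0314 q [ 0.12 -0.02  1.84  0.    1.32  1.45]
```

>>> step_arm(increments="-.05 0 0 0 0 0; 0 0 0 0 0 0; 0 0 0 0 0 0")

```text
t: 10.68
tool_pos: [0.5453, 0.1391, 0.1409]
tool_rot: [-2.463, 1.949, -0.0]
contact_force: [-1.6, 2.2, 3.2]
opening: 0.0311
```

Run:
```python
from h import *
st()
```

```text
t 10.68 pos [0.5453 0.1391 0.1409] head -76.71 zax [ 3.e-04 -0.e+00 -1.e+00] F [-1.6  2.2  3.2] T [0.42 0.35 0.03] open 0.0311 q [ 0.12 -0.02  1.84 -0.    1.32  1.46]
```

>>> step_arm(increments="0 0 0 0 0 0; 0 0 0 0 0 0; 0 0 0 0 0 0; 0 0 0 0 0 0; 0 0 -.5 0 0 0; 0 0 -1 0 0 0; 0 0 -1 0 0 0; 0 0 -1 0 0 0; 0 0 -1 0 0 0; 0 0 -.3 0 0 0; 0 0 0 0 0 0", fingers=1)

```text
t: 11.6
tool_pos: [0.5468, 0.1392, 0.2645]
tool_rot: [-2.46, 1.947, -0.008]
contact_force: [-0.6, 0.6, -0.4]
opening: 0.0853
```

Run:
```python
from h import *
go([.523,-.208,.26],13)
```

```text
t 11.6 pos [0.5468 0.1392 0.2645] head -76.72 zax [ 6.6e-03  6.0e-04 -1.0e+00] F [-0.6  0.6 -0.4] T [-0.01 -0.07  0.05] open 0.0853 q [ 0.12 -0.11  1.72 -0.    1.53  1.46]
units [13.3   4.12  0.17] yaw units -15.66
tilt: tool frame of down [-9.0e-04  6.6e-03  1.0e+00]
```

>>> step_arm(increments=".83 .26 0 0 0 -1; .8 .34 0 0 0 -1; .76 .42 0 0 0 -1; .72 .49 0 0 0 -1; .67 .56 0 0 0 -1; .6 .63 0 0 0 -1; .54 .69 0 0 0 -1; .47 .73 0 0 0 -1; .39 .78 0 0 0 -1; .31 .81 0 0 0 -1; .23 .84 0 0 0 -1; .15 .86 0 0 0 -1")

```text
t: 12.6
tool_pos: [0.5256, -0.1223, 0.2581]
tool_rot: [-3.134, 0.21, 0.005]
contact_force: [0.7, 0.5, 0.7]
opening: 0.0854
```

>>> step_arm(increments=".06 .87 0 0 0 -1; -.03 .87 0 0 0 -1; -.12 .86 0 0 0 -1; -.2 .85 0 0 0 -.7; 0 0 0 0 0 0; 0 0 0 0 0 0; 0 0 0 0 0 0")

```text
t: 13.18
tool_pos: [0.5198, -0.2077, 0.259]
tool_rot: [-3.119, -0.36, 0.003]
contact_force: [-0.1, 0.9, -0.5]
opening: 0.0855
```

Run:
```python
from h import *
go([.523,-.208,.26],13)
snap('wrist','w7')
```

```text
t 13.18 pos [ 0.5198 -0.2077  0.259 ] head 13.18 zax [-0.0021  0.0016 -1.    ] F [-0.1  0.9 -0.5] T [ 0.02 -0.01  0.01] open 0.0855 q [-0.51 -0.12  1.73  0.    1.53 -0.74]
units [ 0.12  0.04 -0.04] yaw units 0.03
tilt: tool frame of down [0.0016 0.002  1.    ]
```

View pics/w7.png

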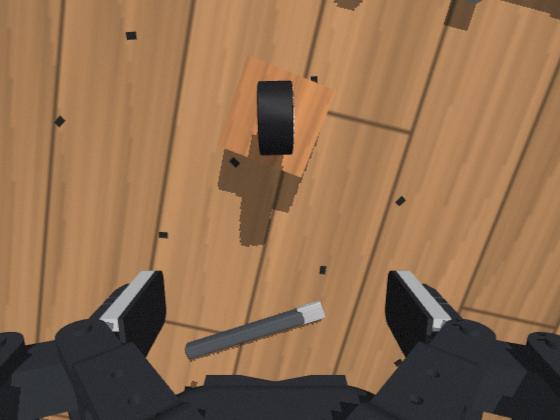

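Run:
```python
from h import *
d=load('w7'); I=d['pixels'].astype(np.uint8)
m=(I.max(2)<75).astype(np.uint8)*255; s=np.zeros_like(m); s[70:165,245:305]=255; m&=s
c=max(cv2.findContours(m,0,1)[0],key=cv2.contourArea); r=cv2.minAreaRect(c); print(r); b=cv2.boxPoints(r); print(b)
for z in(.104,.132): 
    w=np.array([onz(d,*p,z) for p in b]); print(z,onz(d,*r[0],z).round(4)); 
    for i in range(2): e=w[i+1]-w[i]; print(np.linalg.norm(e).round(4),np.degrees(np.arctan2(e[1],e[0])).round(2))
print(d['eye'])
```

```text
((274.982177734375, 117.75042724609375), (74.19325256347656, 35.29951858520508), 88.63607025146484)
[[256.45444  81.08443]
 [291.74393  80.2442 ]
 [293.50992 154.41643]
 [258.22043 155.25665]]
0.104 [ 0.5038 -0.1442  0.104 ]
0.0269 14.42
0.0561 -74.75
0.132 [ 0.5038 -0.1442  0.132 ]
0.0244 14.42
0.0508 -74.75
[ 0.50407593 -0.14422462  0.40157189]
```

Run:
```python
from h import *
go([.5045,-.1443,.17],14.8)
```

```text
t 13.23 pos [ 0.52   -0.2075  0.2594] head 13.23 zax [-0.0015  0.0012 -1.    ] F [ 0.2 -0.8  0.1] T [-0.    0.01 -0.03] open 0.0855 q [-0.51 -0.12  1.73  0.    1.53 -0.74]
units [-0.02 -2.6   3.58] yaw units -0.27
tilt: tool frame of down [0.0012 0.0015 1.    ]
```

>>> step_arm(increments="0 -.5 0 0 0 -.07; 0 -.5 0 0 0 -.07; 0 -.5 0 0 0 -.07; -.03 -.5 0 0 0 -.06; -.03 -.6 0 0 0 0; 0 0 .7 0 0 0; 0 0 .8 0 0 0; 0 0 .8 0 0 0; 0 0 .8 0 0 0; 0 0 .5 0 0 0; 0 0 0 0 0 0; 0 0 0 0 0 0")

```text
t: 14.23
tool_pos: [0.5028, -0.145, 0.1703]
tool_rot: [-3.115, -0.405, 0.001]
contact_force: [-0.1, -0.3, 0.4]
opening: 0.0855
```

Run:
```python
from h import *
go([.5045,-.1443,.082],14.8)
snap('wrist','w8')
```

```text
t 14.23 pos [ 0.5028 -0.145   0.1703] head 14.81 zax [-9.e-04  5.e-04 -1.e+00] F [-0.1 -0.3  0.4] T [-0.02  0.01 -0.01] open 0.0855 q [-0.42 -0.15  1.91  0.    1.38 -0.68]
units [ 0.08 -0.01  3.53] yaw units 0.0
tilt: tool frame of down [8.e-04 7.e-04 1.e+00]
```

View pics/w8.png

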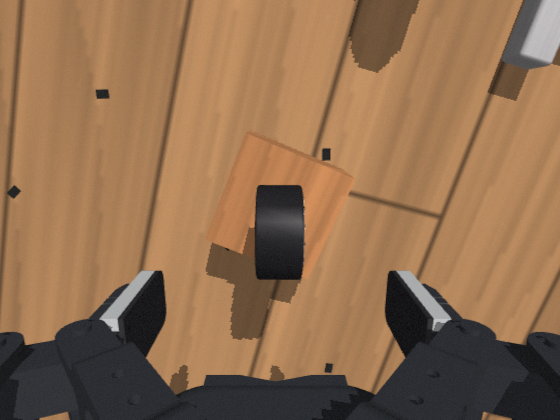

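>>> step_arm(increments=".07 0 .4 0 0 0; 0 0 .7 0 0 0; 0 0 .7 0 0 0; 0 0 .7 0 0 0; 0 0 .6 0 0 0; 0 0 .4 0 0 0; 0 0 0 0 0 0; 0 0 0 0 0 0")

```text
t: 14.95
tool_pos: [0.505, -0.1453, 0.0832]
tool_rot: [3.115, 0.404, 0.0]
contact_force: [0.3, 0.0, 0.1]
opening: 0.0855
```

>>> step_arm(increments="0 0 0 0 0 0; 0 0 0 0 0 0; 0 0 0 0 0 0; 0 0 0 0 0 0; 0 0 0 0 0 0; 0 0 0 0 0 0; 0 0 0 0 0 0; 0 0 0 0 0 0; 0 0 0 0 0 0", fingers=-1, newtons=40)

```text
t: 15.7
tool_pos: [0.5051, -0.1455, 0.0837]
tool_rot: [3.115, 0.404, 0.001]
contact_force: [-1.3, -0.3, 5.0]
opening: 0.0255
```

Run:
```python
from h import *
st()
```

```text
t 15.7 pos [ 0.5051 -0.1455  0.0837] head 14.79 zax [ 6.e-04 -4.e-04 -1.e+00] F [-1.3 -0.3  5. ] T [0.05 0.29 0.04] open 0.0255 q [-0.42 -0.04  1.97 -0.    1.22 -0.68]
```

>>> step_arm(increments="0 0 0 0 0 0; 0 0 0 0 0 0; 0 0 -.3 0 0 0; 0 0 -.5 0 0 0; 0 0 -.5 0 0 0; 0 0 -.6 0 0 0; 0 0 -.7 0 0 0; 0 0 -.8 0 0 0; 0 0 -.8 0 0 0; 0 0 -.8 0 0 0; 0 0 -.8 0 0 0; 0 0 -.7 0 0 0", newtons=60)

```text
t: 16.7
tool_pos: [0.5047, -0.1451, 0.2479]
tool_rot: [3.115, 0.404, 0.001]
contact_force: [0.6, -0.5, -3.9]
opening: 0.0252
```

Run:
```python
from h import *
st()
d=snap('scene','s9'); K=cv2.imread('pics/s9.png')[130:250,150:310]
cv2.imwrite('pics/c9.png',cv2.resize(K,None,fx=5,fy=5,interpolation=cv2.INTER_CUBIC))
```

```text
t 16.7 pos [ 0.5047 -0.1451  0.2479] head 14.79 zax [ 9.e-04 -3.e-04 -1.e+00] F [ 0.6 -0.5 -3.9] T [-0.04 -0.01  0.  ] open 0.0252 q [-0.42 -0.2   1.82  0.    1.52 -0.68]
```

View pics/c9.png

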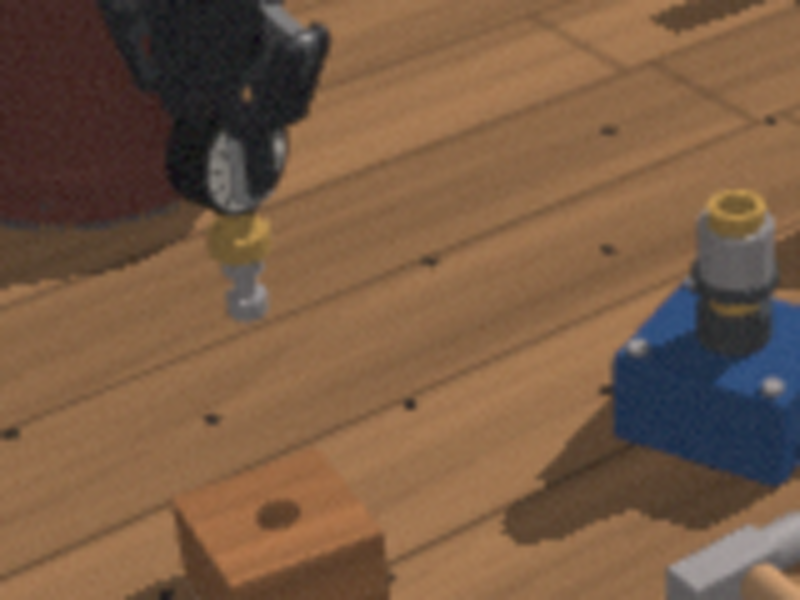

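The gauge hangs upright in the gripper with its tip around (248,310) in this crop. The coupler sleeve is still back, with the brass showing. I'll carry it over to the mouth.

Run:
```python
from h import *
go([.5450,.1382,.235],14.8)
```

```text
t 16.75 pos [ 0.5064 -0.1459  0.2522] head 14.79 zax [ 0.007 -0.003 -1.   ] F [2.  0.5 1.1] T [-0.03 -0.15 -0.05] open 0.0254 q [-0.42 -0.2   1.82  0.    1.52 -0.68]
units [  4.39 -10.6    0.66] yaw units -0.0
tilt: tool frame of down [-0.006  -0.0047  1.    ]
```

>>> step_arm(increments=".36 -.88 0 0 0 0; .36 -.88 0 0 0 0; .36 -.88 0 0 0 0; .36 -.88 0 0 0 0; .36 -.88 0 0 0 0; .37 -.88 0 0 0 0; .37 -.88 0 0 0 0; .37 -.88 0 0 0 0; .37 -.88 0 0 0 0; .37 -.88 0 0 0 0; .37 -.88 0 0 0 0; .37 -.88 0 0 0 0")

```text
t: 17.75
tool_pos: [0.5431, 0.1392, 0.2453]
tool_rot: [-3.115, -0.404, 0.001]
contact_force: [-0.2, -0.1, -3.8]
opening: 0.0254
```

>>> step_arm(increments="0 0 .2 0 0 0; 0 0 .2 0 0 0; 0 0 0 0 0 0; 0 0 0 0 0 0; 0 0 0 0 0 0; 0 0 0 0 0 0")

```text
t: 18.25
tool_pos: [0.5437, 0.1372, 0.2358]
tool_rot: [3.116, 0.402, 0.001]
contact_force: [-0.2, -0.2, -3.3]
opening: 0.0254
```

Run:
```python
from h import *
go([.5450,.1382,.235],14.8)
d=snap('scene','s10'); K=cv2.imread('pics/s10.png')[110:220,240:380]
cv2.imwrite('pics/c10.png',cv2.resize(K,None,fx=5,fy=5,interpolation=cv2.INTER_CUBIC))
snap('wrist','w10')
print(proj(d,[.5447,.1395,.15]))
```

```text
t 18.25 pos [0.5437 0.1372 0.2358] head 14.71 zax [ 4.e-04 -1.e-04 -1.e+00] F [-0.2 -0.2 -3.3] T [-0.02 -0.04  0.06] open 0.0254 q [ 0.11 -0.1   1.76 -0.    1.49 -0.14]
units [ 0.06 -0.02  0.03] yaw units -0.02
tilt: tool frame of down [-3.e-04 -1.e-04  1.e+00]
[296.82748049 169.69297247]
```

View pics/c10.png

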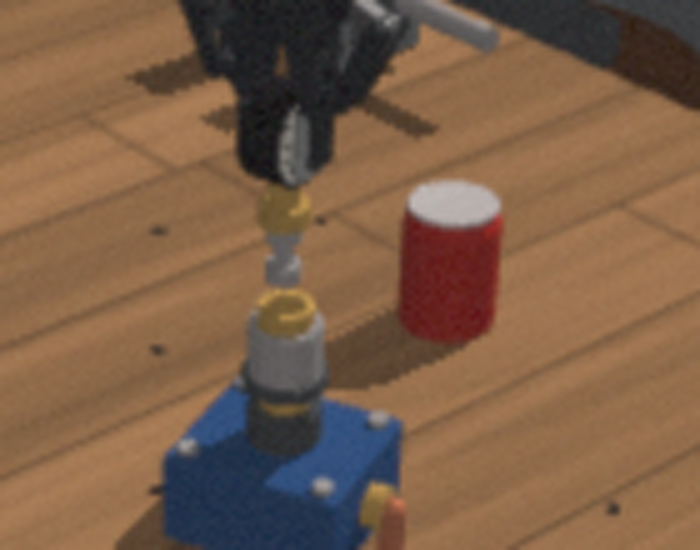

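View pics/w10.png

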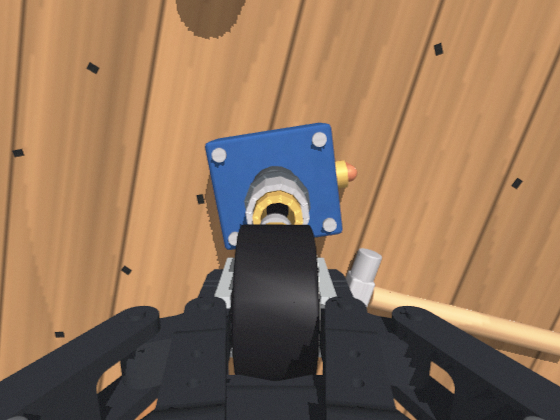

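The plug is within 1 px of the mouth column (crop x 283 against 287). I'll nudge +x and descend in small steps, watching the force. The baseline Fz is about -3.4.

>>> step_arm(increments=".06 0 .1 0 0 0; 0 0 .1 0 0 0; 0 0 .1 0 0 0; 0 0 .1 0 0 0; 0 0 0 0 0 0; 0 0 0 0 0 0; 0 0 0 0 0 0")

```text
t: 18.93
tool_pos: [0.545, 0.1384, 0.2255]
tool_rot: [3.115, 0.404, -0.0]
contact_force: [-0.3, -0.3, -4.0]
opening: 0.0253
```

>>> step_arm(increments="0 0 .06 0 0 0; 0 0 .06 0 0 0; 0 0 0 0 0 0; 0 0 0 0 0 0")

```text
t: 19.27
tool_pos: [0.5449, 0.1384, 0.2224]
tool_rot: [3.115, 0.404, -0.0]
contact_force: [0.4, 0.5, -4.5]
opening: 0.0255
```

>>> step_arm(increments="0 0 .06 0 0 0; 0 0 .06 0 0 0; 0 0 0 0 0 0; 0 0 0 0 0 0")

```text
t: 19.6
tool_pos: [0.5449, 0.1384, 0.2193]
tool_rot: [3.115, 0.404, -0.001]
contact_force: [-0.1, -0.3, -3.1]
opening: 0.0254
```

>>> step_arm(increments="0 0 .04 0 0 0; 0 0 .04 0 0 0; 0 0 0 0 0 0; 0 0 0 0 0 0")

```text
t: 19.93
tool_pos: [0.545, 0.1384, 0.2175]
tool_rot: [3.115, 0.404, -0.0]
contact_force: [-0.1, -0.0, -3.6]
opening: 0.0255
```

>>> step_arm(increments="0 0 .04 0 0 0; 0 0 .04 0 0 0; 0 0 0 0 0 0; 0 0 0 0 0 0")

```text
t: 20.27
tool_pos: [0.5449, 0.1384, 0.2154]
tool_rot: [-3.115, -0.404, 0.0]
contact_force: [-1.0, 0.4, -3.9]
opening: 0.0254
```

Run:
```python
from h import *
st()
```

```text
t 20.27 pos [0.5449 0.1384 0.2154] head 14.78 zax [-3.e-04  0.e+00 -1.e+00] F [-1.   0.4 -3.9] T [-0.05  0.04  0.01] open 0.0254 q [ 0.12 -0.09  1.78  0.    1.45 -0.14]
```

>>> step_arm(increments="0 0 .05 0 0 0; 0 0 .05 0 0 0; 0 0 0 0 0 0; 0 0 0 0 0 0")

```text
t: 20.6
tool_pos: [0.5449, 0.1383, 0.2129]
tool_rot: [3.115, 0.404, -0.001]
contact_force: [0.0, 0.9, -3.2]
opening: 0.0254
```

>>> step_arm(increments="0 0 .05 0 0 0; 0 0 .05 0 0 0; 0 0 0 0 0 0; 0 0 0 0 0 0")

```text
t: 20.93
tool_pos: [0.5449, 0.1384, 0.2104]
tool_rot: [3.115, 0.404, -0.001]
contact_force: [-0.2, -0.1, -3.1]
opening: 0.0255
```

>>> step_arm(increments="0 0 .05 0 0 0; 0 0 .05 0 0 0; 0 0 0 0 0 0; 0 0 0 0 0 0")

```text
t: 21.27
tool_pos: [0.5449, 0.1384, 0.2079]
tool_rot: [3.115, 0.404, -0.0]
contact_force: [-0.5, 0.2, -3.4]
opening: 0.0253
```

The tip is about 12 mm down the bore with no resistance. Continuing.

>>> step_arm(increments="0 0 .06 0 0 0; 0 0 .06 0 0 0; 0 0 .06 0 0 0; 0 0 0 0 0 0; 0 0 0 0 0 0")

```text
t: 21.68
tool_pos: [0.5449, 0.1383, 0.2033]
tool_rot: [3.115, 0.404, -0.001]
contact_force: [0.4, -0.3, -3.0]
opening: 0.0255
```

>>> step_arm(increments="0 0 .05 0 0 0; 0 0 .05 0 0 0; 0 0 .05 0 0 0; 0 0 0 0 0 0; 0 0 0 0 0 0")

```text
t: 22.1
tool_pos: [0.5449, 0.1384, 0.1996]
tool_rot: [3.115, 0.404, -0.001]
contact_force: [-0.1, -0.5, -3.3]
opening: 0.0255
```

>>> step_arm(increments="0 0 .04 0 0 0; 0 0 .04 0 0 0; 0 0 0 0 0 0; 0 0 0 0 0 0")

```text
t: 22.43
tool_pos: [0.545, 0.1384, 0.1977]
tool_rot: [3.115, 0.404, -0.0]
contact_force: [0.5, 0.6, -3.0]
opening: 0.0256
```

>>> step_arm(increments="0 0 .04 0 0 0; 0 0 .04 0 0 0; 0 0 0 0 0 0; 0 0 0 0 0 0")

```text
t: 22.77
tool_pos: [0.5453, 0.1384, 0.1967]
tool_rot: [3.115, 0.404, 0.002]
contact_force: [-0.8, 0.7, 1.5]
opening: 0.0256
```

>>> step_arm(increments="0 0 .04 0 0 0; 0 0 .04 0 0 0; 0 0 0 0 0 0; 0 0 0 0 0 0")

```text
t: 23.1
tool_pos: [0.5453, 0.1384, 0.1943]
tool_rot: [3.115, 0.404, 0.002]
contact_force: [-0.7, -0.2, 2.2]
opening: 0.0254
```

>>> step_arm(increments="0 0 .04 0 0 0; 0 0 .04 0 0 0; 0 0 0 0 0 0; 0 0 0 0 0 0")

```text
t: 23.43
tool_pos: [0.5455, 0.1384, 0.1932]
tool_rot: [3.115, 0.404, 0.002]
contact_force: [-2.4, -0.8, 6.7]
opening: 0.0253
```

>>> step_arm(increments="0 0 .04 0 0 0; 0 0 0 0 0 0; 0 0 0 0 0 0")

```text
t: 23.68
tool_pos: [0.5456, 0.1384, 0.1929]
tool_rot: [3.115, 0.404, 0.003]
contact_force: [-2.5, 0.2, 9.3]
opening: 0.0252
```

>>> step_arm(increments="0 0 .04 0 0 0; 0 0 0 0 0 0; 0 0 0 0 0 0")

```text
t: 23.93
tool_pos: [0.5457, 0.1384, 0.1926]
tool_rot: [3.115, 0.404, 0.003]
contact_force: [-5.4, -0.1, 12.3]
opening: 0.0253
```

Run:
```python
from h import *
st()
```

```text
t 23.93 pos [0.5457 0.1384 0.1926] head 14.78 zax [ 0.0021 -0.     -1.    ] F [-5.4 -0.1 12.3] T [-0.2   1.1   0.02] open 0.0253 q [ 0.12 -0.07  1.8  -0.    1.41 -0.14]
```

>>> step_arm(increments="-.04 0 0 0 0 0; -.04 0 0 0 0 0; 0 0 0 0 0 0; 0 0 0 0 0 0")

```text
t: 24.27
tool_pos: [0.5449, 0.1382, 0.1928]
tool_rot: [-3.115, -0.404, -0.009]
contact_force: [-0.4, -0.0, 9.8]
opening: 0.0253
```

Run:
```python
from h import *
st()
```

```text
t 24.27 pos [0.5449 0.1382 0.1928] head 14.78 zax [ 0.0057  0.0011 -1.    ] F [-0.4 -0.   9.8] T [ 0.08  0.15 -0.01] open 0.0253 q [ 0.12 -0.07  1.8   0.    1.41 -0.14]
```

Run:
```python
from h import *
d=snap('scene','s11'); K=cv2.imread('pics/s11.png')[120:210,250:350]; L=cv2.imread('pics/s10.png')[120:210,250:350]
cv2.imwrite('pics/c11.png',np.hstack([cv2.resize(x,None,fx=4,fy=4,interpolation=cv2.INTER_CUBIC) for x in (L,K)]))
snap('wrist','w11')
```

```text
(no output)
```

View pics/c11.png

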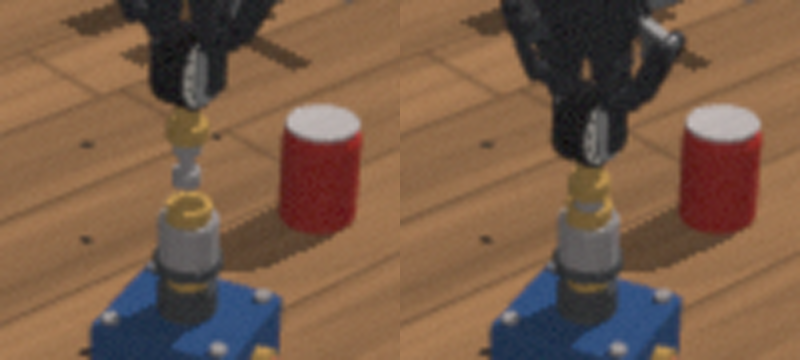

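View pics/w11.png

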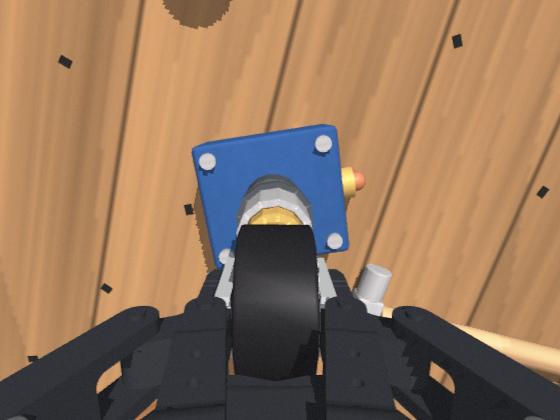

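>>> step_arm(increments="-.01 0 .04 0 0 0; 0 0 0 0 0 0; 0 0 0 0 0 0")

```text
t: 24.62
tool_pos: [0.545, 0.1382, 0.1926]
tool_rot: [-3.115, -0.404, -0.01]
contact_force: [-1.6, 1.2, 12.4]
opening: 0.0257
```

>>> step_arm(increments="-.01 0 .04 0 0 0; 0 0 0 0 0 0; 0 0 0 0 0 0")

```text
t: 24.87
tool_pos: [0.545, 0.1382, 0.1923]
tool_rot: [-3.115, -0.404, -0.011]
contact_force: [-2.0, 0.3, 14.3]
opening: 0.0257
```

Run:
```python
from h import *
st()
```

```text
t 24.87 pos [0.545  0.1382 0.1923] head 14.78 zax [ 0.0071  0.0012 -1.    ] F [-2.   0.3 14.3] T [0.05 0.52 0.09] open 0.0257 q [ 0.12 -0.07  1.8   0.    1.4  -0.14]
```

It's stiffer than the valve should be, so something is probably rubbing. I'll back off a little and find the bore centre by lateral feel.

>>> step_arm(increments="0 0 -.1 0 0 0; 0 0 -.14 0 0 0; 0 0 0 0 0 0; 0 0 0 0 0 0")

```text
t: 25.2
tool_pos: [0.544, 0.1381, 0.1946]
tool_rot: [-3.115, -0.404, -0.007]
contact_force: [4.5, 1.6, 3.0]
opening: 0.0255
```

Run:
```python
from h import *
st()
```

```text
t 25.2 pos [0.544  0.1381 0.1946] head 14.78 zax [ 0.0043  0.001  -1.    ] F [4.5 1.6 3. ] T [ 0.38 -1.07  0.  ] open 0.0255 q [ 0.12 -0.08  1.8   0.    1.41 -0.14]
```

>>> step_arm(increments=".06 -.06 -.06 0 0 0; 0 0 0 0 0 0; 0 0 0 0 0 0")

```text
t: 25.45
tool_pos: [0.5439, 0.139, 0.1951]
tool_rot: [3.114, 0.404, 0.0]
contact_force: [3.9, -1.4, 1.9]
opening: 0.0258
```

>>> step_arm(increments="0 -.06 0 0 0 0; 0 0 0 0 0 0; 0 0 0 0 0 0")

```text
t: 25.7
tool_pos: [0.5434, 0.1399, 0.195]
tool_rot: [3.113, 0.403, -0.0]
contact_force: [3.5, -5.2, 2.5]
opening: 0.0253
```

Run:
```python
from h import *
st()
```

```text
t 25.7 pos [0.5434 0.1399 0.195 ] head 14.77 zax [ 2.0e-04 -2.8e-03 -1.0e+00] F [ 3.5 -5.2  2.5] T [-1.   -0.94 -0.01] open 0.0253 q [ 0.12 -0.07  1.8  -0.    1.42 -0.14]
```

>>> step_arm(increments=".06 .12 0 0 0 0; 0 0 0 0 0 0; 0 0 0 0 0 0")

```text
t: 25.95
tool_pos: [0.5444, 0.1388, 0.1944]
tool_rot: [-3.114, -0.404, 0.005]
contact_force: [-1.1, -0.1, 3.1]
opening: 0.0255
```

>>> step_arm(increments="0 .06 0 0 0 0; 0 0 0 0 0 0; 0 0 0 0 0 0")

```text
t: 26.2
tool_pos: [0.5449, 0.1378, 0.1947]
tool_rot: [-3.113, -0.404, 0.004]
contact_force: [-2.3, 3.0, 3.0]
opening: 0.025
```

>>> step_arm(increments="0 .04 0 0 0 0; 0 0 0 0 0 0; 0 0 0 0 0 0")

```text
t: 26.45
tool_pos: [0.5455, 0.1367, 0.1949]
tool_rot: [-3.114, -0.404, 0.002]
contact_force: [-3.3, 3.7, 2.9]
opening: 0.0253
```

>>> step_arm(increments="0 -.1 0 0 0 0; 0 0 0 0 0 0; 0 0 0 0 0 0")

```text
t: 26.7
tool_pos: [0.5453, 0.1379, 0.1952]
tool_rot: [3.114, 0.404, -0.001]
contact_force: [-3.5, 0.1, 2.1]
opening: 0.0255
```

>>> step_arm(increments="-.02 0 .06 0 0 0; 0 0 0 0 0 0; 0 0 0 0 0 0")

```text
t: 26.95
tool_pos: [0.5452, 0.1379, 0.1939]
tool_rot: [3.115, 0.404, 0.0]
contact_force: [-2.0, 0.1, 3.0]
opening: 0.0254
```

>>> step_arm(increments="-.02 0 .06 0 0 0; 0 0 0 0 0 0; 0 0 0 0 0 0")

```text
t: 27.2
tool_pos: [0.5451, 0.1379, 0.1931]
tool_rot: [3.115, 0.404, 0.002]
contact_force: [-1.2, -1.7, 4.5]
opening: 0.0255
```

Run:
```python
from h import *
st()
```

```text
t 27.2 pos [0.5451 0.1379 0.1931] head 14.77 zax [ 1.6e-03 -7.0e-04 -1.0e+00] F [-1.2 -1.7  4.5] T [-0.35  0.57 -0.02] open 0.0255 q [ 0.12 -0.07  1.8  -0.    1.41 -0.14]
```

>>> step_arm(increments="-.04 .02 .06 0 0 0; 0 0 0 0 0 0; 0 0 0 0 0 0")

```text
t: 27.45
tool_pos: [0.5449, 0.1376, 0.1926]
tool_rot: [-3.115, -0.404, -0.006]
contact_force: [-1.7, -0.7, 7.8]
opening: 0.0258
```

>>> step_arm(increments="-.02 0 .06 0 0 0; 0 0 0 0 0 0; 0 0 0 0 0 0")

```text
t: 27.7
tool_pos: [0.5447, 0.1377, 0.1913]
tool_rot: [-3.115, -0.404, -0.007]
contact_force: [-1.8, -0.6, 7.6]
opening: 0.0255
```

Run:
```python
from h import *
st()
```

```text
t 27.7 pos [0.5447 0.1377 0.1913] head 14.78 zax [ 4.6e-03  9.0e-04 -1.0e+00] F [-1.8 -0.6  7.6] T [0.03 0.37 0.08] open 0.0255 q [ 0.11 -0.07  1.8   0.    1.4  -0.14]
```

It's moving freely now, at .1913 with about 11 N. Continuing gently.

>>> step_arm(increments="-.03 0 .04 0 0 0; 0 0 0 0 0 0; 0 0 0 0 0 0")

```text
t: 27.95
tool_pos: [0.5445, 0.1376, 0.1906]
tool_rot: [-3.115, -0.404, -0.01]
contact_force: [-0.2, -0.0, 8.1]
opening: 0.0252
```

>>> step_arm(increments="-.02 0 .04 0 0 0; 0 0 0 0 0 0; 0 0 0 0 0 0")

```text
t: 28.2
tool_pos: [0.5443, 0.1376, 0.19]
tool_rot: [-3.115, -0.404, -0.011]
contact_force: [-0.4, 0.9, 9.6]
opening: 0.0252
```

Run:
```python
from h import *
st()
d=snap('scene','s12'); K=cv2.imread('pics/s12.png')[120:210,250:350]; L=cv2.imread('pics/s11.png')[120:210,250:350]
cv2.imwrite('pics/c12.png',np.hstack([cv2.resize(x,None,fx=4,fy=4,interpolation=cv2.INTER_CUBIC) for x in (L,K)]))
```

```text
t 28.2 pos [0.5443 0.1376 0.19  ] head 14.78 zax [ 0.007   0.0016 -1.    ] F [-0.4  0.9  9.6] T [ 0.18 -0.    0.03] open 0.0252 q [ 0.11 -0.07  1.81  0.    1.4  -0.14]
```

View pics/c12.png

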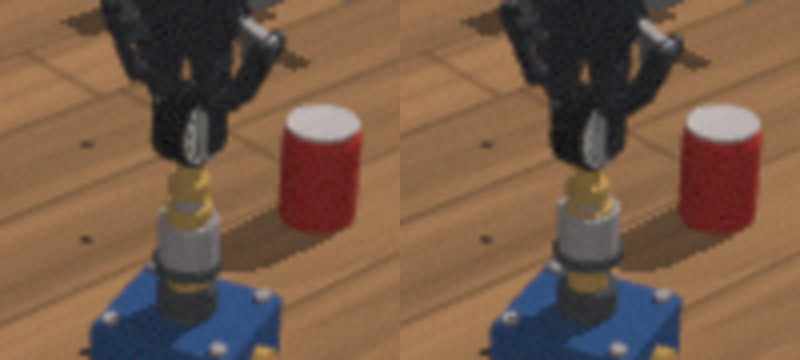

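Run:
```python
from h import *
cv2.imwrite('pics/c13.png',np.hstack([cv2.resize(cv2.imread(f'pics/{n}.png')[150:210,277:317],None,fx=6.5,fy=6.5,interpolation=cv2.INTER_CUBIC) for n in ('scene0','s11','s12')]))
```

```text
(no output)
```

View pics/c13.png

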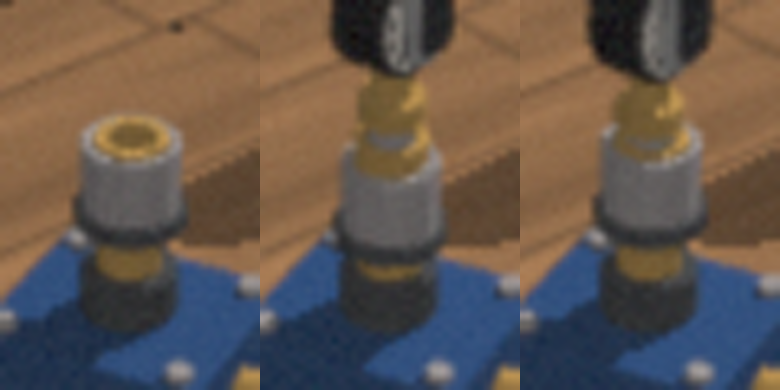

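The sleeve has sprung fully forward: in the crop, the flange and sleeve top match the initial picture. I'll unload, then tug lightly to check the lock.

>>> step_arm(increments=".04 0 -.08 0 0 0; .04 0 -.08 0 0 0; 0 0 0 0 0 0; 0 0 0 0 0 0")

```text
t: 28.58
tool_pos: [0.5449, 0.1377, 0.1925]
tool_rot: [-3.115, -0.404, -0.005]
contact_force: [-2.0, -0.1, 7.1]
opening: 0.0254
```

>>> step_arm(increments=".02 0 -.06 0 0 0; 0 0 -.06 0 0 0; 0 0 0 0 0 0; 0 0 0 0 0 0")

```text
t: 28.92
tool_pos: [0.5445, 0.1377, 0.193]
tool_rot: [-3.115, -0.404, -0.001]
contact_force: [3.6, 0.3, -4.6]
opening: 0.0257
```

Run:
```python
from h import *
st()
```

```text
t 28.92 pos [0.5445 0.1377 0.193 ] head 14.78 zax [ 3.e-04  2.e-04 -1.e+00] F [ 3.6  0.3 -4.6] T [ 0.18 -0.73  0.02] open 0.0257 q [ 0.12 -0.07  1.8   0.    1.41 -0.14]
```

The lock holds: the command went up 3 mm and the TCP rose only 0.5 mm. Releasing.

>>> step_arm(increments=".04 0 .02 0 0 0; 0 0 0 0 0 0; 0 0 0 0 0 0")

```text
t: 29.17
tool_pos: [0.5449, 0.1378, 0.1929]
tool_rot: [3.115, 0.404, -0.003]
contact_force: [1.5, -0.3, -3.8]
opening: 0.0254
```

>>> step_arm(increments="0 0 0 0 0 0; 0 0 0 0 0 0; 0 0 0 0 0 0; 0 0 0 0 0 0; 0 0 0 0 0 0; 0 0 0 0 0 0; 0 0 0 0 0 0; 0 0 0 0 0 0", fingers=1)

```text
t: 29.83
tool_pos: [0.5454, 0.138, 0.1939]
tool_rot: [-3.115, -0.404, -0.0]
contact_force: [0.2, -0.9, 0.3]
opening: 0.0854
```

Run:
```python
from h import *
st(); snap('wrist','w14')
```

```text
t 29.83 pos [0.5454 0.138  0.1939] head 14.78 zax [ 1.e-04  0.e+00 -1.e+00] F [ 0.2 -0.9  0.3] T [-0.02  0.03  0.06] open 0.0854 q [ 0.12 -0.07  1.8   0.    1.41 -0.14]
```

View pics/w14.png

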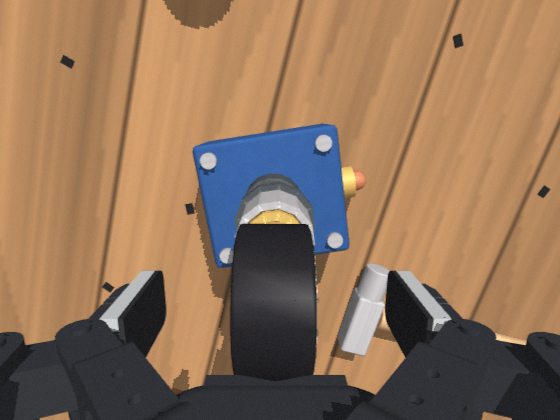

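The fingers are open and clear on both sides of the case. Retreating straight up.

>>> step_arm(increments="0 0 -.3 0 0 0; 0 0 -.6 0 0 0; 0 0 -.8 0 0 0; 0 0 -.8 0 0 0; 0 0 -.8 0 0 0; 0 0 -.8 0 0 0; 0 0 -.5 0 0 0; 0 0 0 0 0 0; 0 0 0 0 0 0; 0 0 0 0 0 0")

```text
t: 30.72
tool_pos: [0.5449, 0.1379, 0.3073]
tool_rot: [-3.115, -0.404, 0.003]
contact_force: [-0.4, -0.3, -0.4]
opening: 0.0852
```

Run:
```python
from h import *
st(); snap('scene','s15'); snap('top','t15')
a=cv2.imread('pics/s15.png'); 
cv2.imwrite('pics/c15.png',np.hstack([cv2.resize(cv2.imread(f'pics/{n}.png')[140:220,260:335],None,fx=5,fy=5,interpolation=cv2.INTER_CUBIC) for n in ('scene0','s15')]))
for n in('scene0','s15'): print(n)
D=cv2.absdiff(cv2.imread('pics/top0.png'),cv2.imread('pics/t15.png')).max(2)
for n,(u,v) in dict(hammer=(275,160),chisel=(408,236),tin=(168,262)).items(): print(n,D[v-25:v+25,u-12:u+12].mean())
```

```text
t 30.72 pos [0.5449 0.1379 0.3073] head 14.78 zax [-2.2e-03 -3.0e-04 -1.0e+00] F [-0.4 -0.3 -0.4] T [-0.04  0.03  0.01] open 0.0852 q [ 0.12 -0.13  1.67 -0.    1.61 -0.14]
scene0
s15
hammer 11.601666666666667
chisel 41.25416666666667
tin 29.2425
```

View pics/c15.png

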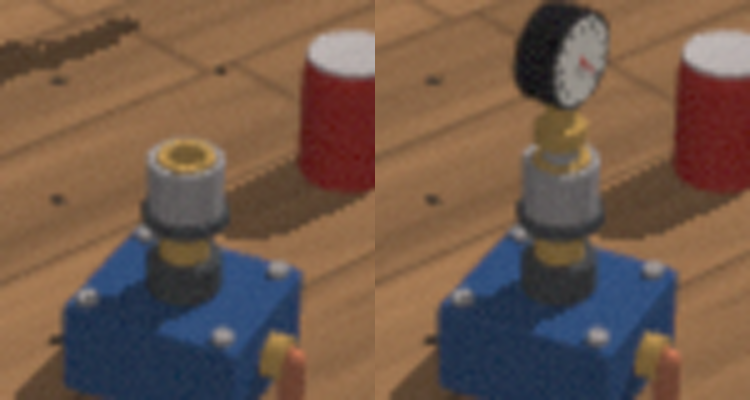

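View pics/s15.png

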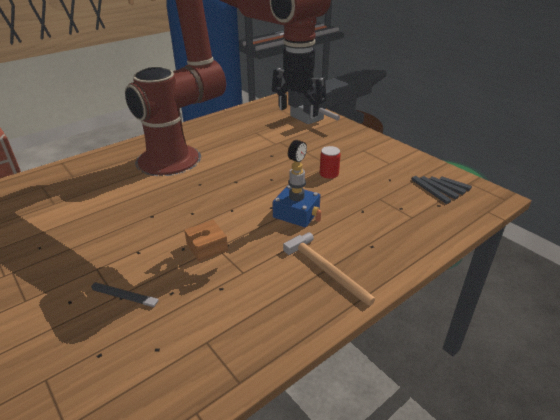

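The gauge stands upright, locked in the coupler, with the sleeve fully forward. The hammer (298,242), tin (330,162) and chisel (150,301) appear where they started. Handing in.

```bash
python3 -c "
from station import ctrl
print(ctrl.finish_job())"
```

```text
the job is handed in; nothing more can be done
None
```

The gauge is standing locked in the coupler, and I handed the job in at about 31 s. `finish_job` gives no verdict, so this rests on my own checks.

**What I did**
- **Sleeve:** I pulled it down to its stop, peaking at about 33 N on the wrist. It stayed back when released.
- **Finding the mouth:** I located it by camera and by light grips along two headings.
- **Coupling:** I lifted the gauge from its stand and lowered the plug in small steps. The first push rubbed in the bore, so I stopped at about 18 N, backed off and re-centred by feel. It then tripped at about 13 N; the gauge's limit is 45 N.

**Last checks**
- **Sleeve:** it is back in its starting, fully forward position in the scene picture.
- **Lock:** with the command raised 3 mm, the gauge rose only about 0.5 mm, so it is held.
- **Gripper:** it is open and clear above the gauge, with about 0 N on the wrist.
- **Bystanders:** the hammer, tin and chisel look unmoved in the scene view. My numeric comparison of the top views did show differences around all three, largest at the chisel and tin. I put that down to the arm's changed shadow but did not check further.

**One disagreement:** the camera estimates of the mouth differed by 3–4 mm, and touch settled it.

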